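# Set up the photo monopod and hold it at full height

### The arm

A 6-joint arm with a two-finger parallel gripper is mounted at the origin on a cart in front of the work surface, level with it; the furniture and walls round the work are solid. World frame = base frame: x ahead of the robot, y to its left, z up, the work surface at z = 0. Lengths are in m, angles in rad, forces in N, time in s.
With the tool pointing down it reaches from about 0.225 to 0.875 m from the base axis. Payload 3.4 kg.
Tool frame: the origin (TCP) lies at the very end of the fingers, on their centre line; the grasp point (between the pads) lies 19 mm behind it (manip.pinch_z is the distance from the TCP to the grasp point, in m); z points along the fingers, y is the line along which they close (so a half turn about z gives the same grasp; the last joint's range is limited). The gripper opens to 85 mm and grips with 20 to 120 N. Pads are 22 mm wide; open, the fingers measure 114 mm over their backs; the gripper's body (76 mm by 85 mm) begins 54 mm behind the grasp point. The pads swing forward as they close: fully open they stand 13 mm farther back than shut.
Start: joints at [1.123, 0.276, 1.505, -0, 1.361, -0.121], TCP at [0.185, 0.545, 0.231] pointing down, gripper open.
Joint ranges: [-2.89, 2.89], [-0.75, 2.08], [0.22, 2.7], [-1.18, 4.32], [0.11, 2.71], [-2.7, 2.7]. Speed limits (rad/s): [2.57, 2.57, 3.14, 3.14, 3.14, 3.14].

### API

Orientations are given as a unit quaternion [w, x, y, z].
In Python, from rig import manip gives the robot as it stands. The module is installed in compiled form; this text tells all that it offers.
- The arm moves only by the shell command python3 -m jog 'ROWS' [FORCE]. ROWS is JSON, a list of rows, each an object of numbers: "dx", "dy", "dz": the shift along the tool's x, y, z each as a share of 25 cm, from -1 to 1; "ax", "ay", "az": the turn, a rotation vector about the tool's x, y, z each as a share of 90 degrees, from -1 to 1; "grip": the opening, from -1 (shut) to 1 (fully open), so that 0 is half open. A call has 1 to 5 rows; each row is the pose to reach, as a shift and turn from the pose commanded when the call began, along the tool's axes at that moment; what a row does not reach only later rows make up. A row lasts 1/12 s, in which the tool goes at most 41.7 mm and 7.16 degrees, less where a joint would pass 70% of its speed; a pose out of reach is approached as far as the arm can. A call with a number of a shift or a turn outside -1 to 1 is refused whole. A call with a gripper value outside its range is refused whole. The fingers move at their own pace and stop on an object; FORCE is the grip in N (left out, the last holds). Time passes only in rows, so rows that repeat a pose let the fingers close. It gives the time, the measured TCP pose, the force, the opening and the grip force at its end, in the units of the state.
- manip.get_state(): the state, without advancing time (a new reading comes with each control period).
- manip.get_image(name): name is "scene" or "top" or "wrist"; returns a dict with "img" (384x512x3 uint8, red, green, blue), "mtx" (3x3 intrinsics, pixels), "world_to_cam" (4x4, takes a point from world to camera coordinates); the wrist camera has in their place "T_tool_cam" (4x4, takes a point from camera to tool coordinates, whose origin is the TCP and whose axes are the flange's). Camera axes: x right, y down, z forward; pixel columns grow to the right and rows downward; lengths in m; the calibration is good to about 2 mm. A picture is of the moment at which its call begins: read the wrist's pose just before it. There is no depth.
- manip.sign_off(): hands the job in; it is judged then, once.
The state is a dict: "clock": time; "qpos": joint angles; "qd": joint speeds; "effort": joint torques, N m; "position": TCP position; "ee_rot": TCP orientation; "contact_force": force on the tool from outside, world axes, zero at the start; "moment": the same for the moment, N m; "width": finger opening in m; "gripper_force": force on a finger pad.
Only numpy, scipy, OpenCV 4.12 (cv2) and the standard library are available. Lean on these libraries where they do the work, as an engineer would, in place of code of your own. Each camera call takes 0.05 s, during which the arm holds its last target. There are 200 camera calls.

### The job

Get the small monopod on the packing bench ready for the camera: first swing its folding leg all the way out until it clicks home, then squeeze the orange button on the monopod's head and, keeping it pressed, pull the head straight up past the first stop to the second stop, with both sections fully out. Finish holding the head up there with the button still pressed (it sinks back if you let go), and leave the camera, gift box, ribbon spool, scissors and pen where they are.

Things in the scene. Friction and masses are not known exactly. Their poses are not given: they have to be found in the camera images.
- monopod: Bench monopod on a round black base 120 mm across, 20 mm high, fixed to the bench. Origin: centre of the base's underside, on the column's axis. z up along the column; y points to the side where the leg ends up when swung out; the folded leg points along -x. The dark outer tube, 37 mm across at its top collar, reaches z = 97 mm; the grey head sits on it. Starts turned up to 0.5 rad either way
- leg (a joint): Angle of the folding leg about its upright hinge, rad. 0 = folded, pointing along the monopod's -x; 1.571 = fully out along its +y, at a hard stop (it turns clockwise seen from above). A spring detent resists from about 1.15 to 1.38 rad (some 2.5 N at the post); past that it snaps to the stop and stays. Starts between 0 and 0.45; light friction holds it where it is left
- leg_hinge (a point): Point on the leg's hinge axis, 37 mm from the column's axis on the monopod's +y side, 18 mm above the bench
- leg_post (a point): Yellow upright round post on the leg's end, 16 mm across, its top 67 mm above the bench, 120 mm from the hinge axis. Below it the leg bar lies 19 to 29 mm above the bench, with a black ring of 22 mm across up to 32 mm. The point is on the post's axis, 52 mm above the bench; pinch or push it there
- head_grip (a point): Middle of the grey head, a block 30 (x) by 34 (y) by 52 mm high, underside 99.5 mm and top 151.5 mm above the bench when down; this point is 28 mm above its underside. A disc and brass stud stand 11 mm higher. Axes as the monopod's. Squeeze it here along y, from above, one finger on the orange button, the other on the ribbed face opposite
- head_stud (a point): Tip of the brass stud on top of the head, 162.5 mm above the bench when down
- button_face (a point): Centre of the outer face of the orange button, 16 mm wide and 34 mm high, on the head's -y face, from which it stands out 7 mm (so 41 mm from its face to the ribbed face)
- button (a joint): How far the button is pressed in towards +y, m: 0 out, 0.006 fully in. It springs back; fully in takes 4 N. The head is locked down until it is pressed in about 4 mm
- head (a joint): How far the head and the inner section are pulled up out of the middle section, m: 0 down, 0.05 at its stop. It goes first, with a pull of about 4 N, and a spring draws it back when let go. Its end is the first stop
- middle (a joint): How far the middle section is pulled up out of the outer tube, m: 0 down, 0.05 at its stop. It follows once the inner section is at its stop, with a pull of about 7 N in all. Its end is the second stop, with the head 100 mm above where it started; a pull of 12 N or more means the stop is reached
- camera: Black camera standing on the bench, 112 mm wide, about 90 mm deep with its lens, 78 mm high; origin under its body. Leave it alone
- gift_box: Closed large kraft gift box with a window lid, 252 x 237 x 57 mm, origin under its centre. Leave it alone
- spool: Spool of red ribbon, 104 x 132 x 32 mm with its loose end, lying flat, the one close behind the monopod (another lies further to the right). Leave it alone
- shears: Red-handled scissors, 199 mm long, 9 mm thick. Leave them alone
- pen: Black and white marker pen, 135 mm long, 16 mm thick, the nearer of two. Leave it alone
There are look-alikes about, which are no part of the job. Leave any pink or purple look-alike of the monopod alone.

How it is judged:
By the outcome, as a careful person would: the job done as asked, in the order asked, and still so for the second after the job is handed in, while the arm keeps its last pose, push and grip.
It also fails if it takes over 54 s, if anything falls off the work surface, if the arm or the gripper's body presses on something with over 40 N, if the wrist force passes 120 N, or if a joint passes its speed limit or range.

## Working session

There is one attempt and no reset: what is moved stays moved. The work goes in short steps, Python scripts to look and compute and a shell command to move; the robot and the scene stay as the last step left them, time stands still between calls to the robot, and variables do not carry over. Pictures are saved under pics/ and viewed, at most 10 in all, crops included, and the job is handed in when it is done.

```bash
mkdir -p pics
cat > h.py <<'E'
import numpy as np, cv2
from rig import manip
from scipy.spatial.transform import Rotation as R
def snap(n,f):
    d=manip.get_image(n); cv2.imwrite('pics/'+f,d['img'][:,:,::-1]); np.savez('pics/'+f+'.npz',**d); return d
def ray(d,u,v,z):
    # world point on plane z
    K=d['mtx'];T=d['world_to_cam'] if 'world_to_cam' in d else d['w2c']
    Rm=T[:3,:3];c=-Rm.T@T[:3,3];r=Rm.T@np.linalg.inv(K)@[u,v,1];return c+r*(z-c[2])/r[2]
def proj(d,p):
    T=d['world_to_cam'] if 'world_to_cam' in d else d['w2c']
    q=d['mtx']@(T[:3,:3]@np.array(p)+T[:3,3]);return q[:2]/q[2]
def tool():
    s=manip.get_state();w=s['ee_rot'];return np.array(s['position']),R.from_quat([w[1],w[2],w[3],w[0]])
E
python3 - <<'E'
from h import *
a=snap('scene','s0.png');b=snap('top','t0.png')
cv2.imwrite('pics/st.png',np.hstack([cv2.resize(x['img'],(400,300),interpolation=cv2.INTER_AREA) for x in (a,b)])[:,:,::-1])
s=manip.get_state();print(s['clock'],s['position'],s['ee_rot'],s['contact_force'])
E
```

```text
0.1 [0.18437384 0.54411998 0.2305257 ] [-2.43248684e-04  1.62675240e-01  9.86679299e-01 -8.16792084e-04] [ 0.38134118 -0.6602537   0.27557981]
```

View pics/t0.png

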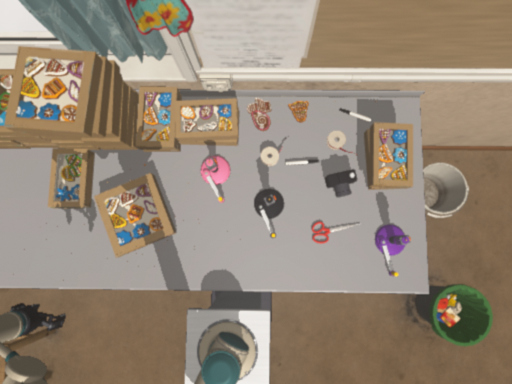

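View pics/s0.png

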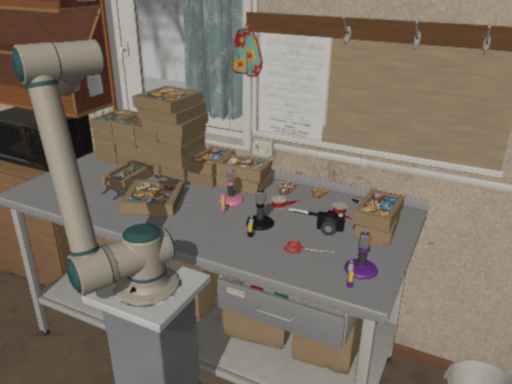

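The top view shows three monopods: pink (215,170), black-based (268,203) and purple (391,239). The black one fits the description, and I'll check it in a close crop.

Run:
```python
from h import *
a=cv2.imread('pics/t0.png')[175:250,230:305];b=cv2.imread('pics/s0.png')[180:245,235:300]
f=lambda x:cv2.resize(x,(400,400),interpolation=cv2.INTER_CUBIC)
cv2.imwrite('pics/c0.png',np.hstack([f(a),f(b)]))
d=np.load('pics/t0.png.npz')
for u,v,z in [(268,203,.02),(273,236,.067)]:print(ray(d,u,v,z))
d=np.load('pics/s0.png.npz');print(ray(d,261,222,.02),ray(d,250,220,.067))
```

```text
[ 0.56264574 -0.15035482  0.02      ]
[ 0.43373139 -0.16987587  0.067     ]
[ 0.54347569 -0.17077601  0.02      ] [ 0.46236597 -0.16065019  0.067     ]
```

View pics/c0.png

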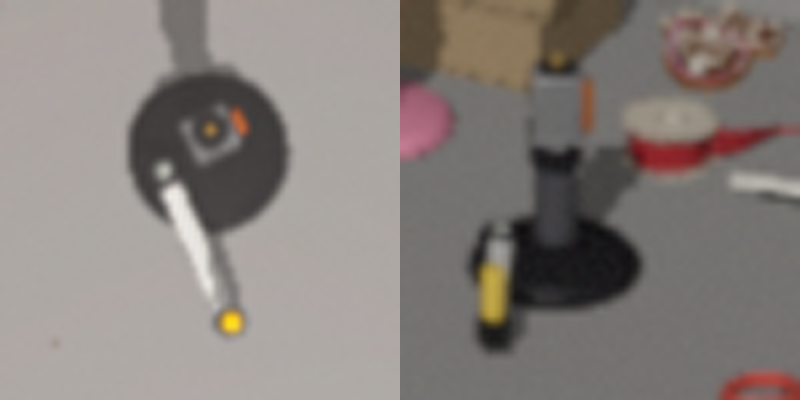

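Black-based monopod confirmed: it has the grey head, orange button and yellow post. In the top view its base is near (269,203.5), stud (269.4,199.4), hinge (261,207.3) and post (273.3,235.2). I'll work out the geometry and move above it for a close look.

Run:
```python
from h import *
d=np.load('pics/t0.png.npz')
B=ray(d,269.2,203.5,.02);S=ray(d,269.4,199.4,.1625);H=ray(d,260.9,207.3,.03);P=ray(d,273.3,235.2,.067)
print(B,S,H,P,np.linalg.norm((P-H)[:2]),np.linalg.norm((H-B)[:2]))
y=(H-S)[:2];phi=np.arctan2(-y[0],y[1]);l=(P-H)[:2];print('phi',phi,'legang',np.arctan2(l[1],l[0]))
t,r=tool();T=manip.get_image('wrist');print(T['T_tool_cam'].round(3),T['mtx'])
print(r.inv().apply(np.array([.47,-.15,.30])-t)/.25)
```

```text
[ 0.56071999 -0.15509095  0.02      ] [ 0.56147027 -0.15409308  0.1625    ] [ 0.54452457 -0.12273785  0.03      ] [ 0.43672815 -0.17098121  0.067     ] 0.11809949364369311 0.03618030949221402
phi 0.4954757525376121 legang -2.720785204568347
[[ 0.    -0.955 -0.296  0.076]
 [ 1.     0.     0.001 -0.001]
 [-0.001 -0.296  0.955 -0.142]
 [ 0.     0.     0.     1.   ]] [[274.25820718   0.         253.5022352 ]
 [  0.         274.25820718 194.68225466]
 [  0.           0.           1.        ]]
[-1.97327344 -2.26323439 -0.27449337]
```

```bash
R='{"dx":-0.5,"dy":-0.57,"dz":-0.05,"grip":0}'
python3 -m jog '[{"dx":-0.1,"dy":-0.11,"dz":-0.02},{"dx":-0.2,"dy":-0.22,"dz":-0.04},{"dx":-0.3,"dy":-0.33,"dz":-0.05},{"dx":-0.4,"dy":-0.45,"dz":-0.05},{"dx":-0.5,"dy":-0.56,"dz":-0.05}]'
python3 -m jog '[{"dx":-0.1,"dy":-0.11,"dz":-0.02},{"dx":-0.2,"dy":-0.22,"dz":-0.04},{"dx":-0.3,"dy":-0.33,"dz":-0.05},{"dx":-0.4,"dy":-0.45,"dz":-0.05},{"dx":-0.5,"dy":-0.56,"dz":-0.05}]'
python3 -m jog '[{"dx":-0.1,"dy":-0.11,"dz":-0.02},{"dx":-0.2,"dy":-0.22,"dz":-0.04},{"dx":-0.3,"dy":-0.33,"dz":-0.05},{"dx":-0.4,"dy":-0.45,"dz":-0.05},{"dx":-0.5,"dy":-0.56,"dz":-0.05}]'
python3 -m jog '[{"dx":-0.1,"dy":-0.11,"az":-0.08},{"dx":-0.2,"dy":-0.22,"az":-0.16},{"dx":-0.3,"dy":-0.33,"az":-0.24},{"dx":-0.4,"dy":-0.45,"az":-0.32},{"dx":-0.48,"dy":-0.56,"az":-0.38}]'
python3 - <<'E'
from h import *
t,r=tool();print(t,r.as_matrix().round(3))
E
```

```text
[0.18440594 0.54422765 0.23064825] [[-0.947  0.321 -0.001]
 [ 0.321  0.947 -0.001]
 [ 0.    -0.001 -1.   ]]schema error: expected keys dx, dy, dz, ax, ay, az, grip
schema error: expected keys dx, dy, dz, ax, ay, az, grip
schema error: expected keys dx, dy, dz, ax, ay, az, grip
schema error: expected keys dx, dy, dz, ax, ay, az, grip
```

```bash
python3 -m jog '[{"dx":-0.5,"dy":-0.56,"dz":-0.05,"ax":0,"ay":0,"az":0,"grip":0},{"dx":-0.5,"dy":-0.56,"dz":-0.05,"ax":0,"ay":0,"az":0,"grip":0},{"dx":-0.5,"dy":-0.56,"dz":-0.05,"ax":0,"ay":0,"az":0,"grip":0},{"dx":-0.5,"dy":-0.56,"dz":-0.05,"ax":0,"ay":0,"az":0,"grip":0},{"dx":-0.5,"dy":-0.56,"dz":-0.05,"ax":0,"ay":0,"az":0,"grip":0}]'
python3 - <<'E'
from h import *
t,r=tool();print(t,r.as_matrix().round(3),r.inv().apply(np.array([.47,-.14,.28])-t)/.25)
E
```

```text
clock: 0.57
position: [0.2585, 0.368, 0.2438]
ee_rot: [0.0, 0.163, 0.987, -0.001]
contact_force: [-0.1, 0.3, 0.6]
width: 0.0426
gripper_force: 0.0
[0.25846246 0.36795998 0.24379482] [[-0.947  0.322  0.   ]
 [ 0.322  0.947 -0.003]
 [-0.001 -0.002 -1.   ]] [-1.45577524 -1.65127594 -0.13900638]
```

```bash
python3 -m jog '[{"dx":-0.5,"dy":-0.56,"dz":-0.05,"ax":0,"ay":0,"az":0,"grip":0},{"dx":-0.5,"dy":-0.56,"dz":-0.05,"ax":0,"ay":0,"az":0,"grip":0},{"dx":-0.5,"dy":-0.56,"dz":-0.05,"ax":0,"ay":0,"az":0,"grip":0},{"dx":-0.5,"dy":-0.56,"dz":-0.05,"ax":0,"ay":0,"az":0,"grip":0},{"dx":-0.5,"dy":-0.56,"dz":-0.05,"ax":0,"ay":0,"az":0,"grip":0}]' | head -2
python3 -m jog '[{"dx":-0.5,"dy":-0.56,"dz":-0.05,"ax":0,"ay":0,"az":0,"grip":0},{"dx":-0.5,"dy":-0.56,"dz":-0.05,"ax":0,"ay":0,"az":0,"grip":0},{"dx":-0.5,"dy":-0.56,"dz":-0.05,"ax":0,"ay":0,"az":0,"grip":0},{"dx":-0.5,"dy":-0.56,"dz":-0.05,"ax":0,"ay":0,"az":0,"grip":0},{"dx":-0.5,"dy":-0.56,"dz":-0.05,"ax":0,"ay":0,"az":0,"grip":0}]' | head -2
python3 -m jog '[{"dx":-0.45,"dy":-0.5,"dz":-0.05,"ax":0,"ay":0,"az":-0.38,"grip":0},{"dx":-0.45,"dy":-0.5,"dz":-0.05,"ax":0,"ay":0,"az":-0.38,"grip":0},{"dx":-0.45,"dy":-0.5,"dz":-0.05,"ax":0,"ay":0,"az":-0.38,"grip":0},{"dx":-0.45,"dy":-0.5,"dz":-0.05,"ax":0,"ay":0,"az":-0.38,"grip":0},{"dx":-0.45,"dy":-0.5,"dz":-0.05,"ax":0,"ay":0,"az":-0.38,"grip":0}]' |head -2
python3 -m jog '[{"dx":0,"dy":0,"dz":0,"ax":0,"ay":0,"az":0,"grip":0},{"dx":0,"dy":0,"dz":0,"ax":0,"ay":0,"az":0,"grip":0}]'
python3 - <<'E'
from h import *
t,r=tool();print(t,r.as_matrix().round(3))
d=manip.get_image('wrist')
M=np.eye(4);M[:3,:3]=r.as_matrix();M[:3,3]=t
d['world_to_cam']=np.linalg.inv(M@d['T_tool_cam']);np.savez('pics/w0.npz',**d)
cv2.imwrite('pics/w0.png',cv2.resize(d['img'][:,:,::-1],(768,576),interpolation=cv2.INTER_CUBIC))
E
```

```text
clock: 0.98
position: [0.3323, 0.1957, 0.2566]
clock: 1.4
position: [0.4064, 0.0225, 0.2691]
clock: 1.82
position: [0.4732, -0.1328, 0.2811]
clock: 1.98
position: [0.4711, -0.1285, 0.2806]
ee_rot: [-0.001, -0.125, 0.992, 0.001]
contact_force: [0.0, 0.2, 0.3]
width: 0.0428
gripper_force: 0.0
[ 0.47114161 -0.12850705  0.28063022] [[-0.969 -0.248 -0.002]
 [-0.248  0.969  0.001]
 [ 0.001  0.002 -1.   ]]
```

View pics/w0.png

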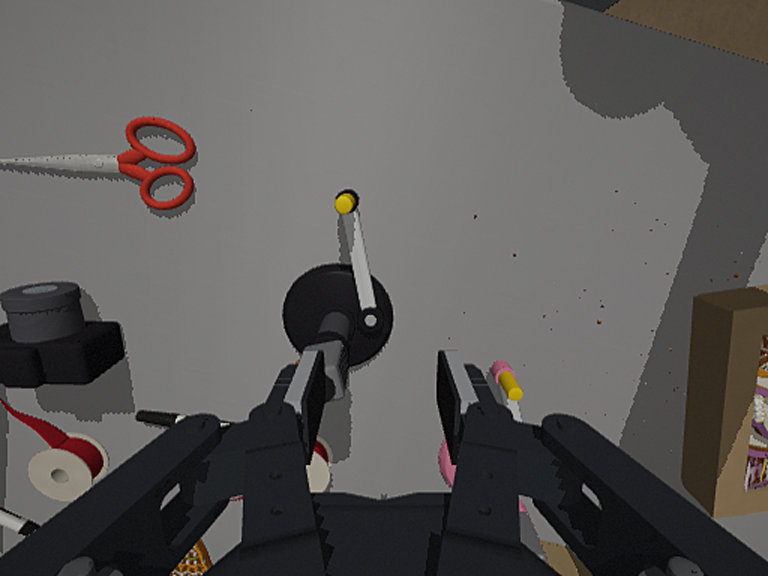

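Post top is at (345,203), hinge screw at (370,320) and base centre about (338,315) in the 1.5x wrist picture. The pink look-alike's post, at (510,385), is clear to the side.

```bash
cat > geo.py <<'E'
from h import *
d=np.load('pics/w0.npz')
P=ray(d,345/1.5,203/1.5,.067);H=ray(d,370/1.5,320/1.5,.03);B=ray(d,338/1.5,315/1.5,.02)
E
python3 - <<'E'
from geo import *
print(P,H,B,np.linalg.norm((P-H)[:2]),np.linalg.norm((H-B)[:2]))
l=(P-H)[:2];a=np.arctan2(l[1],l[0]);y=(H-B)[:2];print('leg',a,'phi',np.arctan2(-y[0],y[1]))
t,r=tool()
yaw=a+np.pi*1.5 # tangent perpendicular
y=r.as_matrix()[:,1];print('yaw now',np.arctan2(y[1],y[0]),'want tangent',(a-np.pi/2)%(np.pi))
g=P.copy();g[2]=.052-manip.pinch_z
print('move',r.inv().apply(g-t)/.25,manip.pinch_z)
E
```

```text
[ 0.43451109 -0.16840038  0.067     ] [ 0.54635076 -0.11959943  0.03      ] [ 0.55300569 -0.15257246  0.02      ] 0.12202312608189539 0.03363790695606869
leg -2.730150101823173 phi 0.19915391716777
yaw now 1.8227660924074587 want tangent 1.9822388785615166
move [ 0.17979069 -0.12438489  0.98960269] 0.0187
```

```bash
python3 -m jog '[{"dx":0.178,"dy":-0.124,"dz":0.4,"ax":0,"ay":0,"az":-0.1,"grip":0},{"dx":0.178,"dy":-0.124,"dz":0.4,"ax":0,"ay":0,"az":-0.1,"grip":0},{"dx":0.178,"dy":-0.124,"dz":0.4,"ax":0,"ay":0,"az":-0.1,"grip":0},{"dx":0.178,"dy":-0.124,"dz":0.4,"ax":0,"ay":0,"az":-0.1,"grip":0},{"dx":0.178,"dy":-0.124,"dz":0.6,"ax":0,"ay":0,"az":-0.1,"grip":0}]' | head -2
python3 -m jog '[{"dx":0,"dy":0,"dz":0,"ax":0,"ay":0,"az":0,"grip":0},{"dx":0,"dy":0,"dz":0,"ax":0,"ay":0,"az":0,"grip":0}]' | head -3
python3 - <<'E'
from geo import *
t,r=tool();g=np.array([.4356,-.1697,.038]);print(r.inv().apply(g-t)/.25, r.as_matrix()[:,1])
d=manip.get_image('wrist');M=np.eye(4);M[:3,:3]=r.as_matrix();M[:3,3]=t
d['world_to_cam']=np.linalg.inv(M@d['T_tool_cam']);np.savez('pics/w1.npz',**d)
h=cv2.cvtColor(d['img'],cv2.COLOR_RGB2HSV);m=cv2.inRange(h,(22,150,120),(35,255,255))
n,l,s,c=cv2.connectedComponentsWithStats(m)
for i in range(1,n):
  if s[i,4]>60:print(s[i],c[i])
print(proj(d,[.4356,-.1697,.067]))
E
```

```text
clock: 2.45
position: [0.44, -0.1705, 0.1445]
clock: 2.62
position: [0.4354, -0.1675, 0.1396]
ee_rot: [-0.001, -0.205, 0.979, 0.001]
[ 0.00249088 -0.00962798  0.40635006] [-0.40042532  0.9163252   0.00277484]
[242 186  17  28 401] [250.14962594 199.43890274]
[361 357  20  27 256] [369.9453125 370.203125 ]
[250.45572241 205.20107183]
```

The post lines up with the prediction. Next: descend, then pinch.

```bash
python3 -m jog '[{"dx":0,"dy":-0.01,"dz":0.15,"ax":0,"ay":0,"az":0,"grip":0},{"dx":0,"dy":-0.01,"dz":0.3,"ax":0,"ay":0,"az":0,"grip":0},{"dx":0,"dy":-0.01,"dz":0.4,"ax":0,"ay":0,"az":0,"grip":0},{"dx":0,"dy":-0.01,"dz":0.4,"ax":0,"ay":0,"az":0,"grip":0},{"dx":0,"dy":-0.01,"dz":0.4,"ax":0,"ay":0,"az":0,"grip":-0.6}]' 20
python3 -m jog '[{"dx":0,"dy":0,"dz":0,"ax":0,"ay":0,"az":0,"grip":-1},{"dx":0,"dy":0,"dz":0,"ax":0,"ay":0,"az":0,"grip":-1},{"dx":0,"dy":0,"dz":0,"ax":0,"ay":0,"az":0,"grip":-1},{"dx":0,"dy":0,"dz":0,"ax":0,"ay":0,"az":0,"grip":-1},{"dx":0,"dy":0,"dz":0,"ax":0,"ay":0,"az":0,"grip":-1}]' 20
python3 - <<'E'
from geo import *
t,r=tool();H=np.array([.5455,-.1205,0]);v=(t-H);v[2]=0;v*=.12/np.linalg.norm(v)
print(t,np.arctan2(v[1],v[0]),np.linalg.norm((t-H)[:2]))
for k in np.arange(1,11)*np.radians(7):
  dlt=R.from_euler('z',-k).apply(v)-v;print((r.inv().apply(dlt)/.25).round(3),'az',(k/(np.pi/2)).round(3))
E
```

```text
clock: 3.08
position: [0.4383, -0.1716, 0.0408]
ee_rot: [0.0, -0.205, 0.979, -0.0]
contact_force: [0.6, 0.9, 0.5]
width: 0.032
gripper_force: 0.0
clock: 3.5
position: [0.4394, -0.1725, 0.0419]
ee_rot: [0.002, -0.204, 0.979, -0.002]
contact_force: [2.3, 1.2, 8.0]
width: 0.0151
gripper_force: 22.7
[ 0.43941457 -0.17248687  0.04192335] -2.6859389551960673 0.11813870513899057
[-0.001  0.059 -0.   ] az 0.078
[-0.009  0.117 -0.   ] az 0.156
[-0.024  0.173 -0.001] az 0.233
[-0.046  0.228 -0.001] az 0.311
[-0.075  0.279 -0.001] az 0.389
[-0.109  0.326 -0.001] az 0.467
[-0.149  0.369 -0.001] az 0.544
[-0.194  0.407 -0.001] az 0.622
[-0.243  0.439 -0.001] az 0.7
[-0.296  0.465 -0.001] az 0.778
```

```bash
python3 -m jog '[{"dx":-0.001,"dy":0.059,"dz":-0.012,"ax":0,"ay":0,"az":0.078,"grip":-1},{"dx":-0.009,"dy":0.117,"dz":-0.012,"ax":0,"ay":0,"az":0.156,"grip":-1},{"dx":-0.024,"dy":0.173,"dz":-0.012,"ax":0,"ay":0,"az":0.233,"grip":-1},{"dx":-0.046,"dy":0.228,"dz":-0.012,"ax":0,"ay":0,"az":0.311,"grip":-1},{"dx":-0.046,"dy":0.228,"dz":-0.012,"ax":0,"ay":0,"az":0.311,"grip":-1}]'
python3 - <<'E'
from geo import *
t,r=tool();H=np.array([.5455,-.1205,0]);v=(t-H);v[2]=0
y=r.as_matrix()[:,1]
print(t,np.arctan2(v[1],v[0]),np.linalg.norm(v),np.arctan2(y[1],y[0])+np.pi/2)
E
```

```text
clock: 3.92
position: [0.427, -0.1135, 0.0431]
ee_rot: [0.003, 0.041, 0.999, -0.0]
contact_force: [4.7, 0.1, -10.8]
width: 0.0153
gripper_force: 21.0
[ 0.42695195 -0.1135442   0.04306988] 3.0829848717304844 0.11875194406897338 3.0604323481075815
```

```bash
python3 -m jog '[{"dx":-0.001,"dy":0.059,"dz":0.006,"ax":0,"ay":0,"az":0.078,"grip":-1},{"dx":-0.009,"dy":0.117,"dz":0.006,"ax":0,"ay":0,"az":0.156,"grip":-1},{"dx":-0.024,"dy":0.173,"dz":0.006,"ax":0,"ay":0,"az":0.233,"grip":-1},{"dx":-0.046,"dy":0.228,"dz":0.006,"ax":0,"ay":0,"az":0.311,"grip":-1},{"dx":-0.075,"dy":0.279,"dz":0.006,"ax":0,"ay":0,"az":0.389,"grip":-1}]'
python3 -m jog '[{"dx":0,"dy":0,"dz":0,"ax":0,"ay":0,"az":0,"grip":-1}]'
python3 - <<'E'
from geo import *
t,r=tool();H=np.array([.5455,-.1205,0]);v=(t-H);v[2]=0
y=r.as_matrix()[:,1]
print(t,np.arctan2(v[1],v[0]),np.linalg.norm(v),np.arctan2(y[1],y[0])+np.pi/2)
E
```

```text
clock: 4.33
position: [0.4515, -0.047, 0.0427]
ee_rot: [0.003, 0.34, 0.94, -0.0]
contact_force: [3.2, -3.3, 0.3]
width: 0.0153
gripper_force: 21.9
clock: 4.42
position: [0.4522, -0.0461, 0.0426]
ee_rot: [0.003, 0.338, 0.941, 0.0]
contact_force: [2.2, -2.5, 3.3]
width: 0.0152
gripper_force: 22.3
[ 0.45218818 -0.04612144  0.04260035] 2.468624391693794 0.11932839354145437 2.4528634276381203
```

```bash
python3 -m jog '[{"dx":-0.001,"dy":0.059,"dz":0,"ax":0,"ay":0,"az":0.078,"grip":-1},{"dx":-0.009,"dy":0.117,"dz":0,"ax":0,"ay":0,"az":0.156,"grip":-1},{"dx":-0.024,"dy":0.173,"dz":0,"ax":0,"ay":0,"az":0.233,"grip":-1},{"dx":-0.046,"dy":0.228,"dz":0,"ax":0,"ay":0,"az":0.311,"grip":-1},{"dx":-0.046,"dy":0.228,"dz":0,"ax":0,"ay":0,"az":0.311,"grip":-1}]'
python3 - <<'E'
from geo import *
t,r=tool();H=np.array([.5455,-.1205,0]);v=(t-H);v[2]=0
y=r.as_matrix()[:,1]
print(t,np.arctan2(v[1],v[0]),np.linalg.norm(v),np.arctan2(y[1],y[0])+np.pi/2, r.inv().apply(manip.get_state()['contact_force']))
E
```

```text
clock: 4.83
position: [0.4932, -0.0128, 0.0423]
ee_rot: [0.0, 0.553, 0.833, -0.004]
contact_force: [-3.8, -10.7, 9.9]
width: 0.0149
gripper_force: 23.1
[ 0.49322478 -0.01277754  0.04229668] 2.022596204457649 0.11973648488192838 1.969582001468432 [-8.47393902 -7.70148319 -9.78318098]
```

```bash
python3 -m jog '[{"dx":0.008,"dy":0.03,"dz":0,"ax":0,"ay":0,"az":0.03,"grip":-1},{"dx":0.008,"dy":0.03,"dz":0,"ax":0,"ay":0,"az":0.03,"grip":-1},{"dx":0.008,"dy":0.03,"dz":0,"ax":0,"ay":0,"az":0.03,"grip":-1}]'
python3 - <<'E'
from geo import *
t,r=tool();H=np.array([.5455,-.1205,0]);v=(t-H);v[2]=0
y=r.as_matrix()[:,1]
print(t,np.arctan2(v[1],v[0]),np.linalg.norm(v),np.arctan2(y[1],y[0])+np.pi/2, r.inv().apply(manip.get_state()['contact_force']))
E
```

```text
clock: 5.08
position: [0.4933, -0.0119, 0.0419]
ee_rot: [-0.002, 0.57, 0.822, -0.009]
contact_force: [-13.9, -22.9, 13.3]
width: 0.0151
gripper_force: 24.8
[ 0.49333941 -0.01191082  0.04185719] 2.0185990806111995 0.12046715893181874 1.9290465882111298 [-16.60842732 -21.28748839 -12.83721258]
```

The leg is against its hard stop: 21 N tangential and no motion, at 1.57 rad of swing. That puts phi at about 0.45 and the column at (0.5613,-0.154). Releasing and rising.

```bash
python3 -m jog '[{"dx":-0.01,"dy":-0.025,"dz":0,"ax":0,"ay":0,"az":0,"grip":-0.3},{"dx":-0.01,"dy":-0.025,"dz":0,"ax":0,"ay":0,"az":0,"grip":-0.3},{"dx":-0.01,"dy":-0.025,"dz":0,"ax":0,"ay":0,"az":0,"grip":-0.3},{"dx":-0.01,"dy":-0.025,"dz":0,"ax":0,"ay":0,"az":0,"grip":-0.3}]'
python3 -m jog '[{"dx":0,"dy":0,"dz":-0.15,"ax":0,"ay":0,"az":0,"grip":-0.3},{"dx":0,"dy":0,"dz":-0.3,"ax":0,"ay":0,"az":0,"grip":0},{"dx":0,"dy":0,"dz":-0.6,"ax":0,"ay":0,"az":0,"grip":1},{"dx":0,"dy":0,"dz":-0.8,"ax":0,"ay":0,"az":0,"grip":1},{"dx":0,"dy":0,"dz":-0.8,"ax":0,"ay":0,"az":0,"grip":1}]'
python3 - <<'E'
from h import *
t,r=tool();y=r.as_matrix()[:,1];print(t,np.arctan2(y[1],y[0]),r.inv().apply(np.array([.5613,-.154,.27])-t)/.25)
E
```

```text
clock: 5.42
position: [0.4955, -0.0096, 0.0415]
ee_rot: [0.0, 0.574, 0.819, 0.0]
contact_force: [-0.9, 0.0, 0.4]
width: 0.0303
gripper_force: 0.0
clock: 5.83
position: [0.4949, -0.009, 0.2432]
ee_rot: [0.0, 0.574, 0.819, 0.0]
contact_force: [1.5, -0.3, -0.6]
width: 0.0767
gripper_force: 0.0
[ 0.49493973 -0.00897132  0.24320701] 0.3489975848951525 [-0.63587238  0.05112264 -0.107381  ]
```

```bash
python3 -m jog '[{"dx":-0.636,"dy":0.051,"dz":-0.1,"ax":0,"ay":0,"az":0.38,"grip":1},{"dx":-0.636,"dy":0.051,"dz":-0.1,"ax":0,"ay":0,"az":0.38,"grip":1},{"dx":-0.636,"dy":0.051,"dz":-0.1,"ax":0,"ay":0,"az":0.38,"grip":1},{"dx":-0.636,"dy":0.051,"dz":-0.1,"ax":0,"ay":0,"az":0.38,"grip":1},{"dx":-0.636,"dy":0.051,"dz":-0.1,"ax":0,"ay":0,"az":0.38,"grip":1}]' | head -2
python3 -m jog '[{"dx":0,"dy":0,"dz":0,"ax":0,"ay":0,"az":0.37,"grip":1},{"dx":0,"dy":0,"dz":0,"ax":0,"ay":0,"az":0.37,"grip":1},{"dx":0,"dy":0,"dz":0,"ax":0,"ay":0,"az":0.37,"grip":1},{"dx":0,"dy":0,"dz":0,"ax":0,"ay":0,"az":0.37,"grip":1},{"dx":0,"dy":0,"dz":0,"ax":0,"ay":0,"az":0.37,"grip":1}]' | head -3
python3 -m jog '[{"dx":0,"dy":0,"dz":0,"ax":0,"ay":0,"az":0.187,"grip":1},{"dx":0,"dy":0,"dz":0,"ax":0,"ay":0,"az":0.187,"grip":1},{"dx":0,"dy":0,"dz":0,"ax":0,"ay":0,"az":0.187,"grip":1},{"dx":0,"dy":0,"dz":0,"ax":0,"ay":0,"az":0.187,"grip":1},{"dx":0,"dy":0,"dz":0,"ax":0,"ay":0,"az":0.187,"grip":1}]'
python3 - <<'E'
from h import *
t,r=tool();y=r.as_matrix()[:,1];print(t,np.arctan2(y[1],y[0]),r.inv().apply(np.array([.5613,-.154,.109])-t)/.25)
d=manip.get_image('wrist');M=np.eye(4);M[:3,:3]=r.as_matrix();M[:3,3]=t
d['world_to_cam']=np.linalg.inv(M@d['T_tool_cam']);np.savez('pics/w2.npz',**d)
cv2.imwrite('pics/w2.png',cv2.resize(d['img'][:,:,::-1],(768,576),interpolation=cv2.INTER_CUBIC))
print(proj(d,[.5613,-.154,.1625])*1.5)
E
```

```text
clock: 6.25
position: [0.5651, -0.1611, 0.2667]
clock: 6.67
position: [0.5616, -0.1543, 0.2659]
ee_rot: [-0.0, 0.933, 0.36, 0.0]
clock: 7.08
position: [0.5614, -0.1544, 0.266]
ee_rot: [-0.0, 0.975, 0.222, 0.0]
contact_force: [-0.3, -0.1, -0.2]
width: 0.0854
gripper_force: 0.0
[ 0.56144551 -0.15437868  0.26600278] -1.1220806509524288 [-7.39823470e-07 -1.40333609e-03  6.28011656e-01]
[379.93726626 289.93976534]
```

View pics/w2.png

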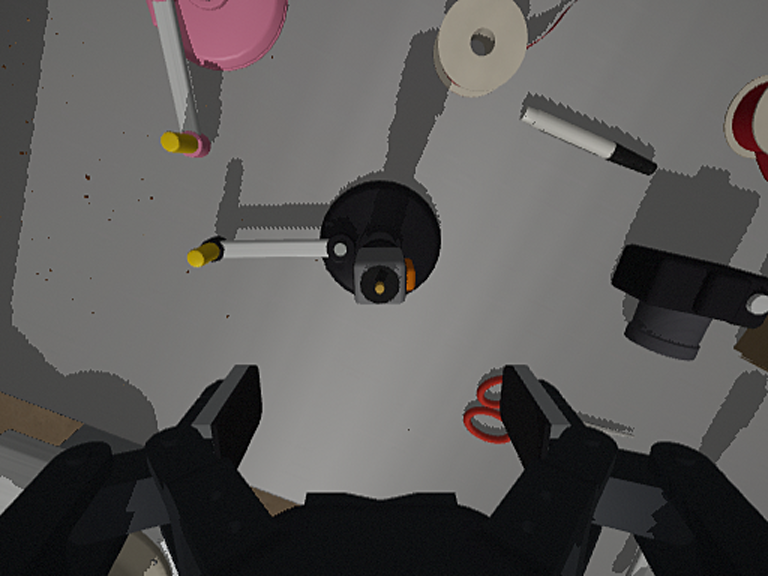

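The stud at (380,288) matches the prediction (380,290), the leg sticks straight out along monopod +y, and the orange button at (411,277) faces the right-hand finger. Descend and squeeze.

```bash
python3 -m jog '[{"dx":0,"dy":0.002,"dz":0.15,"ax":0,"ay":0,"az":0,"grip":1},{"dx":0,"dy":0.002,"dz":0.3,"ax":0,"ay":0,"az":0,"grip":1},{"dx":0,"dy":0.002,"dz":0.45,"ax":0,"ay":0,"az":0,"grip":1},{"dx":0,"dy":0.002,"dz":0.6,"ax":0,"ay":0,"az":0,"grip":1},{"dx":0,"dy":0.002,"dz":0.628,"ax":0,"ay":0,"az":0,"grip":0.6}]'
python3 -m jog '[{"dx":0,"dy":0,"dz":0,"ax":0,"ay":0,"az":0,"grip":-0.3},{"dx":0,"dy":0,"dz":0,"ax":0,"ay":0,"az":0,"grip":-0.3},{"dx":0,"dy":0,"dz":0,"ax":0,"ay":0,"az":0,"grip":-0.3},{"dx":0,"dy":0,"dz":0,"ax":0,"ay":0,"az":0,"grip":-0.3},{"dx":0,"dy":0,"dz":0,"ax":0,"ay":0,"az":0,"grip":-0.3}]' 40
python3 -m jog '[{"dx":0,"dy":0,"dz":0,"ax":0,"ay":0,"az":0,"grip":-0.3},{"dx":0,"dy":0,"dz":0,"ax":0,"ay":0,"az":0,"grip":-0.3},{"dx":0,"dy":0,"dz":0,"ax":0,"ay":0,"az":0,"grip":-0.3}]'
```

```text
clock: 7.55
position: [0.5572, -0.1533, 0.1032]
ee_rot: [-0.004, 0.975, 0.222, -0.005]
contact_force: [-1.7, 0.7, -0.2]
width: 0.0755
gripper_force: 0.0
clock: 7.97
position: [0.5623, -0.1538, 0.1124]
ee_rot: [-0.001, 0.975, 0.221, 0.002]
contact_force: [-2.3, 5.3, 4.9]
width: 0.0339
gripper_force: 42.2
clock: 8.22
position: [0.5623, -0.1538, 0.1124]
ee_rot: [-0.0, 0.975, 0.221, 0.002]
contact_force: [-1.7, 5.0, 3.9]
width: 0.0336
gripper_force: 42.2
```

```bash
python3 -m jog '[{"dx":0,"dy":0,"dz":-0.03,"ax":0,"ay":0,"az":0,"grip":-0.3},{"dx":0,"dy":0,"dz":-0.06,"ax":0,"ay":0,"az":0,"grip":-0.3},{"dx":0,"dy":0,"dz":-0.09,"ax":0,"ay":0,"az":0,"grip":-0.3},{"dx":0,"dy":0,"dz":-0.12,"ax":0,"ay":0,"az":0,"grip":-0.3},{"dx":0,"dy":0,"dz":-0.15,"ax":0,"ay":0,"az":0,"grip":-0.3}]'
python3 -m jog '[{"dx":0,"dy":0,"dz":-0.03,"ax":0,"ay":0,"az":0,"grip":-0.3},{"dx":0,"dy":0,"dz":-0.06,"ax":0,"ay":0,"az":0,"grip":-0.3},{"dx":0,"dy":0,"dz":-0.09,"ax":0,"ay":0,"az":0,"grip":-0.3},{"dx":0,"dy":0,"dz":-0.12,"ax":0,"ay":0,"az":0,"grip":-0.3},{"dx":0,"dy":0,"dz":-0.15,"ax":0,"ay":0,"az":0,"grip":-0.3}]'
```

```text
clock: 8.63
position: [0.5622, -0.1539, 0.1484]
ee_rot: [-0.001, 0.975, 0.221, 0.001]
contact_force: [1.6, 4.8, -3.8]
width: 0.0338
gripper_force: 41.3
clock: 9.05
position: [0.5621, -0.154, 0.1853]
ee_rot: [-0.001, 0.975, 0.221, 0.001]
contact_force: [2.1, 4.7, -6.7]
width: 0.0339
gripper_force: 41.1
```

```bash
python3 -m jog '[{"dx":0,"dy":0,"dz":-0.03,"ax":0,"ay":0,"az":0,"grip":-0.3},{"dx":0,"dy":0,"dz":-0.06,"ax":0,"ay":0,"az":0,"grip":-0.3},{"dx":0,"dy":0,"dz":-0.09,"ax":0,"ay":0,"az":0,"grip":-0.3},{"dx":0,"dy":0,"dz":-0.1,"ax":0,"ay":0,"az":0,"grip":-0.3},{"dx":0,"dy":0,"dz":-0.1,"ax":0,"ay":0,"az":0,"grip":-0.3}]'
python3 -m jog '[{"dx":0,"dy":0,"dz":-0.01,"ax":0,"ay":0,"az":0,"grip":-0.3},{"dx":0,"dy":0,"dz":-0.01,"ax":0,"ay":0,"az":0,"grip":-0.3},{"dx":0,"dy":0,"dz":-0.01,"ax":0,"ay":0,"az":0,"grip":-0.3}]'
```

```text
clock: 9.47
position: [0.5621, -0.1539, 0.2109]
ee_rot: [-0.001, 0.975, 0.221, 0.002]
contact_force: [0.6, 5.4, -2.8]
width: 0.0338
gripper_force: 41.5
clock: 9.72
position: [0.5621, -0.154, 0.2127]
ee_rot: [-0.001, 0.975, 0.221, 0.001]
contact_force: [1.6, 5.6, -4.1]
width: 0.034
gripper_force: 41.7
```

```bash
python3 -m jog '[{"dx":0,"dy":0,"dz":-0.01,"ax":0,"ay":0,"az":0,"grip":-0.3},{"dx":0,"dy":0,"dz":-0.01,"ax":0,"ay":0,"az":0,"grip":-0.3},{"dx":0,"dy":0,"dz":-0.01,"ax":0,"ay":0,"az":0,"grip":-0.3}]'
python3 -m jog '[{"dx":0,"dy":0,"dz":-0.01,"ax":0,"ay":0,"az":0,"grip":-0.3},{"dx":0,"dy":0,"dz":-0.01,"ax":0,"ay":0,"az":0,"grip":-0.3},{"dx":0,"dy":0,"dz":-0.01,"ax":0,"ay":0,"az":0,"grip":-0.3}]'
```

```text
clock: 9.97
position: [0.5619, -0.1539, 0.213]
ee_rot: [-0.001, 0.975, 0.221, 0.001]
contact_force: [4.2, 4.8, -13.5]
width: 0.0341
gripper_force: 43.4
clock: 10.22
position: [0.5617, -0.1539, 0.2134]
ee_rot: [-0.002, 0.975, 0.222, -0.0]
contact_force: [6.0, 2.5, -22.1]
width: 0.0339
gripper_force: 44.4
```

It's at the second stop: the pull rose to 22 N with no further travel, 101 mm up. I'll check that the hold is steady and take a look.

```bash
python3 -m jog '[{"dx":0,"dy":0,"dz":0,"ax":0,"ay":0,"az":0,"grip":-0.3},{"dx":0,"dy":0,"dz":0,"ax":0,"ay":0,"az":0,"grip":-0.3},{"dx":0,"dy":0,"dz":0,"ax":0,"ay":0,"az":0,"grip":-0.3},{"dx":0,"dy":0,"dz":0,"ax":0,"ay":0,"az":0,"grip":-0.3},{"dx":0,"dy":0,"dz":0,"ax":0,"ay":0,"az":0,"grip":-0.3}]'
python3 - <<'E'
from h import *
a=manip.get_image('scene')['img'][130:270,170:390];b=manip.get_image('wrist')['img']
cv2.imwrite('pics/f.png',np.hstack([cv2.resize(x,(400,300),interpolation=cv2.INTER_AREA) for x in(a,b)])[:,:,::-1])
E
```

```text
clock: 10.63
position: [0.5617, -0.1539, 0.2133]
ee_rot: [-0.002, 0.975, 0.222, -0.0]
contact_force: [5.8, 4.2, -23.6]
width: 0.0337
gripper_force: 44.4
```

View pics/f.png

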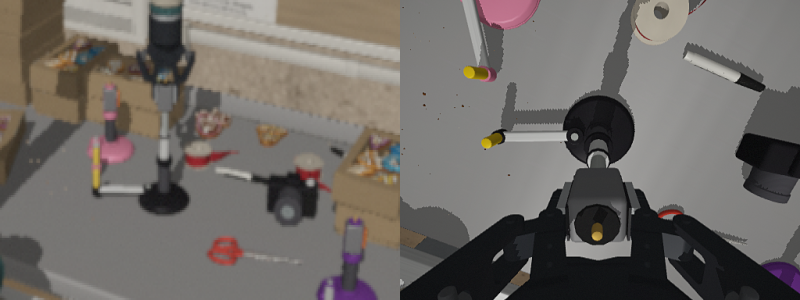

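The pictures show the leg straight out with its post at (97,165), the head in the gripper with both sections extended at (165,130), and everything else undisturbed. Handing in.

```bash
python3 -c "
from rig import manip
print(manip.sign_off())"
```

```text
the job is handed in; nothing more can be done
None
```

The job is handed in: the leg is out against its hard stop, and the head is held at the second stop (about 101 mm up, 23 N pull) with the button pressed; the last pictures showed the other items undisturbed, and it took about 11 s.

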